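Draw out the telescoping grill fork and hold it extended

TASK

The telescoping grill fork is clamped in its cradle with the handle pushed in and locked. Slide the catch on top of the cradle block along its slot until it lines up with the black index mark, then pinch the wooden handle so that its side button is squeezed in, and pull the handle straight out past the first stop to the second, fully out. It springs back if let go, so finish while still gripping it and holding it fully out, with the catch left at its mark and the plate, bowls and scraper left where they are.

Things in the scene. Friction and masses are not known exactly. Their poses are not given: they have to be found in the camera images.
- cradle: Fixed steel cradle clamping the fork's level head tube (26 mm diameter, axis along cradle y, 55 mm up). Origin on the work surface below that axis; +y is the pull direction, z up. Base plate 110 x 200 x 8 mm, y -225 to -25 mm. Aluminium block with the catch: 100 mm in x, 46 in y, centred at y -110, top 80 mm up. Prongs reach to y -345. Under and beside the wooden handle all is clear.
- index_mark (a point): Target for the catch: the point in the slot on the block's top face (z 80 mm) between the two short black index lines painted at the block's two edges; cradle x 8 mm, y -110 mm.
- catch (a joint): Catch along its 60 mm slot, m: 0 at the slot's end on the cradle's -x side, 0.060 at the +x end; 0.038 is in line with the index mark. Starts between 0 and 0.020, stays where left (about 2 N of friction), and bars the handle from coming out unless within about 7 mm of the mark.
- catch_top (a point): Middle of the top of the catch: a dark steel upright fin, 12 mm along the slot (cradle x) x 22 mm across (y), standing 31 mm above the block, top 111 mm above the work surface; a white line across its top shows its middle. Pinch it on the two faces that look along the slot, or push it.
- grip: Wooden handle, 30 mm wide (cradle x) x 30 high x 112 long (y -53 to +59 mm), steel caps 36 mm square at its ends. Origin at its core level with the button, 55 mm up; axes as the cradle's. At cradle y 25 mm when in, y 85 at the first stop, y 145 at the second (hard end, no latch). Pinched from above across x at its origin, one finger presses the button, the other bears on the opposite face.
- release (a joint): How far the button is pressed into the handle, m: 0 out, 0.006 fully in. Spring: 3 N to start, 6 N fully in; it comes out again when let go.
- button_face (a point): Middle of the outer face of the steel push button (26 mm in y x 16 mm high) on the handle's +x side face. The face stands 7 mm out from the wood when out and 1 mm when fully pressed, and is pressed towards cradle -x. Across button and handle it is 37 mm when out, 31 mm when pressed.
- tube_mouth (a point): Centre of the head tube's open end (cradle y -35 mm, z 55), where the handle's 18 mm inner tube comes out. A spring draws the handle back, 2 N (in) to 5 N (out). It is locked in (2 mm play) until the catch is at its mark and the button pressed over 4 mm; letting the button out at the first stop locks it there. A dark ring on the inner tube shows at the mouth at each of the stops.
- plate: Teal enamel plate, 180 mm across, 18 mm high, loose; origin under its centre. Leave alone.
- bowl_a: White ceramic dip bowl, 80 mm across, 36 mm high, loose; origin under its centre. Leave alone.
- bowl_b: Second dip bowl, the same. Leave alone.
- scraper: Heavy steel grill scraper lying flat, about 295 mm long along its x (handle at -x, 75 mm wide blade at +x), 18 mm high, loose; origin underneath, near its middle. Leave alone.

How it is judged (in metres and radians):
On the way, in this order (a step that is already met when the one before it is completed fails the run):
1. the catch stands at its index mark (within 6 mm), the handle still in (value of joint catch between 0.032 and 0.044 m and y of grip in the frame of cradle below 0.035 m), for 0.2 s.
2. the button is squeezed in by the fingers, the handle not yet at the first stop (value of joint release above 0.004 m and contact force between the fingers and grip above 2 N and y of grip in the frame of cradle below 0.08 m), for 0.1 s.
3. the handle is drawn out to the second stop in the fingers (y of grip in the frame of cradle above 0.138 m and contact force between the fingers and grip above 2 N), for 0.2 s.
At the end, for the whole second after the job is handed in: The handle is held still by the fingers (contact over 2 N) within 7 mm of the second stop, and the catch is within 6 mm of its index mark (all of step 3 and linear speed of grip below 0.01 m/s and value of joint catch between 0.032 and 0.044 m); the arm keeps its last pose, push and grip.
It fails at once if the plate, a bowl or the scraper is moved more than 30 mm (distance of any of plate, bowl_a, bowl_b, scraper from where it was at the start of the episode above 0.03 m).
It also fails if it takes over 45 s, if anything falls off the work surface, if the arm or the gripper's body presses on something with over 40 N, if the wrist force passes 120 N, or if a joint passes its speed limit or range.

ROBOT

A 6-joint arm with a two-finger parallel gripper is mounted at the origin on the work surface. World frame = base frame: x ahead of the robot, y to its left, z up, the work surface at z = 0. Lengths are in mm, angles in rad, forces in N, time in s.
With the tool pointing down it reaches from about 375 to 750 mm from the base axis. Payload 9 kg.
Tool frame: the origin (TCP) lies at the very end of the fingers, on their centre line; the grasp point (between the pads) lies 19 mm behind it; z points along the fingers, y is the direction in which the jaws open and shut (so a half turn about z gives the same grasp; the last joint's range is limited). The gripper opens to 85 mm and grips with 20 to 120 N. Pads are 22 mm wide; open, the fingers measure 114 mm over their backs; the gripper's body (76 mm by 85 mm) begins 54 mm behind the grasp point. The pads swing forward as they close: fully open they stand 13 mm farther back than shut.
Start: joints at [-1.519, 0.104, 0.097, 1.564, 0, 1.353], TCP at [159.932, -578.324, 231.331] pointing down, gripper open.
Joint ranges: [-2.99, 2.99], [-0.84, 1.86], [-1.1, 1.16], [-1.84, 2.11], [-1.51, 1.56], [-3.14, 3.14]. Speed limits (rad/s): [2.22, 2.22, 2.57, 3.14, 3.14, 3.14].

INTERFACE

Orientations are given as a 3x3 rotation matrix whose columns are the frame's x, y, z axes.
In Python, from workcell import arm gives the robot as it stands. The module is installed in compiled form; this text tells all that it offers.
- The arm moves only by the tool jog_arm, never from a script. Its argument "plan" is a list of rows, each a list of 2 entries, a list of its own where there are three numbers: the shift along the world's x, y, z in mm, then the turn about the world's z in rad. A call has 1 to 10 rows; each row shifts and turns the commanded pose from where the row before left it; what a row does not reach is not made up. A row lasts 1/10 s, in which the tool goes at most 50 mm and 8.59 degrees, less where a joint would pass 70% of its speed; a pose out of reach is approached as far as the arm can. A call is refused whole if a number of a shift passes 50 or a number of a turn 0.15, either way. A call with a gripper value outside its range is refused whole. "hand" is the opening, from -1 (shut) to 1 (fully open), so that 0 is half open, set as the call begins (left out, the last holds). The fingers move at their own pace and stop on an object; the grip force is fixed at half the most. Time passes only in rows, so rows that do not move let the fingers close. It gives the time, the measured TCP pose, the force and the opening at its end, in the units of the state.
- arm.get_obs(): the state, without advancing time (a new reading comes with each control period).
- arm.get_image(name): name is "scene" or "top" or "wrist"; returns the picture (420x560x3 uint8, red, green, blue); there is no depth.
- arm.camera_model(name): a dict with "fovy" (degrees; the focal length in pixels is half the picture's height over the tangent of half this angle, whatever the lens; pixels are square), "cx", "cy" (the principal point, pixels), "position" and "rotation" of the camera in the world. Camera axes: x right, y up, looking along -z (the intrinsics and any distortion apply to the point x, -y, -z); pixel columns grow to the right and rows downward; lengths in mm; the calibration is good to about 2 mm. A picture is of the moment at which its call begins: read the wrist's pose just before it. camera_model takes no time and is no camera call; for the wrist camera it gives the pose at the moment of the call.
- arm.hand_in(): hands the job in, once; it reports no verdict.
Trained networks look in the newest picture that a camera, given by its name, has taken for a name from the list of things; names that differ only in an ending like _2 or _b are one class to them, and where a whole thing is asked for, a point or a joint stands for the part that bears it (a point fixed in the world has none). Each returns a list of dicts, best first, with "conf" (0 to 1); they miss things now and then, are a little off and sometimes report something else, mostly with a low value. They report only what shows in the picture. A call takes as long as a camera call.
- arm.recognise(camera, name): "uv" ([column, row] in pixels, amid what is visible of it).
- arm.cut_out(camera, name): "pixels" (420x560 bool, what is visible of it) and "uv" ([column, row] in pixels, amid what is visible of it).
- arm.pinpoint(camera, name): "uv" ([column, row] in pixels: a listed point, or the origin of a listed thing).
The state is a dict: "time_s": time; "q": joint angles; "joint_vel": joint speeds; "joint_efforts": joint torques, N m; "ee_pos": TCP position; "eef_rot": TCP orientation; "force": force on the tool from outside, world axes, zero at the start; "moment": the same for the moment, N m; "opening": finger opening in mm.
Only numpy, scipy, OpenCV 4.12 (cv2) and the standard library are available. Lean on these libraries where they do the work, as an engineer would, in place of code of your own. Each camera call takes 0.05 s, during which the arm holds its last target.

## Working session

There is one attempt and no reset: what is moved stays moved. The work goes in short steps, Python scripts to look and compute and a tool call to move; the robot and the scene stay as the last step left them, time stands still between calls to the robot, and variables do not carry over. Pictures are saved under pics/ and viewed, and the job is handed in when it is done.

Besides the shell and the picture viewer there is one more tool, called after "Emit:" by a JSON object that holds its "method" and its "body". jog_arm: Moves the arm, as the interface text tells. Its arguments: {"type":"object","properties":{"plan":{"type":"array","items":{"type":"array"}},"hand":{"type":"number"}},"required":["plan"]}

```bash
mkdir -p pics; cat > h.py <<'E'
import numpy as np,cv2
from workcell import arm
def save(n,f):
    im=arm.get_image(n); cv2.imwrite('pics/'+f,im[:,:,::-1]); return im
def ray(n,uv,cm=None):
    c=cm or arm.camera_model(n); f=210/np.tan(np.radians(c['fovy'])/2)
    d=np.array([(uv[0]-c['cx'])/f,-(uv[1]-c['cy'])/f,-1]); 
    return np.array(c['position']),np.array(c['rotation'])@d
def atz(n,uv,z,cm=None):
    p,d=ray(n,uv,cm); return p+d*(z-p[2])/d[2]
E
python3 - <<'E'
from h import *
for n in ('scene','top','wrist'):
    save(n,n+'0.png'); print(n,arm.camera_model(n))
Z=dict(index_mark=80,catch_top=111,grip=55,button_face=55,tube_mouth=55,cradle=0)
for n in ('top','scene'):
  for k,z in Z.items():
    for r in arm.pinpoint(n,k)[:2]: print(n,k,r['uv'],round(r['conf'],2),atz(n,r['uv'],z).round(1))
o=arm.get_obs();print(o['time_s'],o['ee_pos'],o['eef_rot'],o['opening'],o['force'])
E
```

```text
scene {'fovy': 50.92864339565399, 'cx': 270.9607382568219, 'cy': 209.8392846714245, 'position': array([1168.83992493,  423.63619804,  845.90687729]), 'rotation': array([[-0.58050588, -0.55586144,  0.59500503],
       [ 0.81425272, -0.39419382,  0.42614991],
       [-0.00233299,  0.73186699,  0.68144352]])}
top {'fovy': 55.68954435111603, 'cx': 277.76855740780786, 'cy': 205.76414002483997, 'position': array([470.20681889, -74.72323731, 992.78538083]), 'rotation': array([[ 0.01249971,  0.99708609, -0.07525353],
       [-0.99979184,  0.01124894, -0.01702164],
       [-0.01612552,  0.07545063,  0.99701914]])}
wrist {'fovy': 58.863643288182416, 'cx': 279.751971502215, 'cy': 212.8171645689586, 'position': array([ 222.87288129, -561.98933969,  373.98871174]), 'rotation': array([[ 0.26642179,  0.93057683,  0.25108999],
       [-0.96385595,  0.25751159,  0.06833371],
       [-0.00106881, -0.26022017,  0.96554872]])}
top index_mark [287.7, 211.2] 0.67 [526.8 -82.1  80. ]
top catch_top [286.0, 226.9] 0.56 [490.  -78.5 111. ]
top grip [233.3, 207.8] 0.93 [535.   46.6  55. ]
top button_face [231.8, 200.2] 0.36 [553.   50.5  55. ]
top tube_mouth [255.2, 211.2] 0.79 [527.5  -5.5  55. ]
top cradle [245.1, 211.2] 0.59 [530.6  23.9   0. ]
scene index_mark [256.0, 210.2] 0.81 [523.2 -85.6  80. ]
scene catch_top [290.2, 243.0] 0.43 [591.6  63.5 111. ]
scene catch_top [268.3, 191.0] 0.4 [473.4 -82.6 111. ]
scene grip [296.9, 244.3] 0.77 [541.8  51.7  55. ]
scene button_face [291.0, 241.3] 0.36 [541.8  34.5  55. ]
scene tube_mouth [281.1, 229.7] 0.77 [523.1  -7.7  55. ]
scene tube_mouth [151.9, 219.8] 0.74 [ 686.  -298.9   55. ]
scene cradle [288.3, 251.5] 0.72 [531.8  21.5  -0. ]
0.75 [ 159.92787084 -578.35324672  231.36013348] [[ 9.63829339e-01  2.66520177e-01  2.10981429e-05]
 [ 2.66520176e-01 -9.63829323e-01 -1.76205173e-04]
 [-2.66272252e-05  1.75454797e-04 -9.99999984e-01]] 85.45896284564331 [ 1.49638988  0.61016408 -0.16760424]
```

View pics/top0.png

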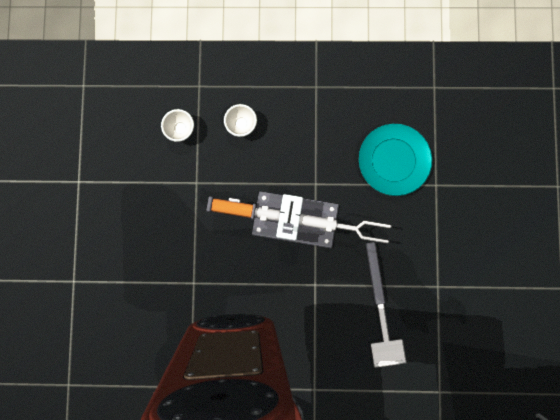

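View pics/scene0.png

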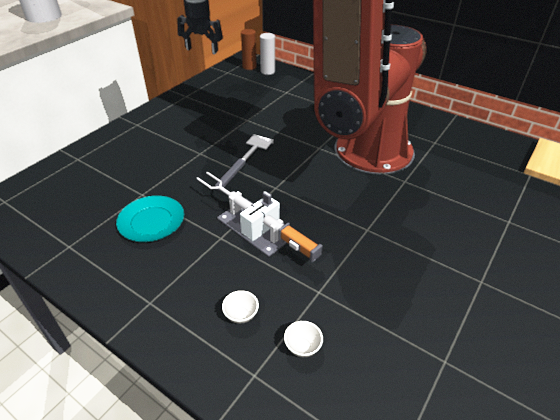

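The top view shows the fork with its handle to the left (world +y), the button at (234,200), the catch at about (288,228) and the block at (288,217). In the scene view the fin is at (267,199). I'll move above the catch and look from the wrist.

Emit:
{"method": "jog_arm", "body": {"plan": [[[33, 45, 0], 0.118], [[33, 45, 0], 0.118], [[33, 45, 0], 0.118], [[33, 45, 0], 0.118], [[33, 45, 0], 0.118], [[33, 45, 0], 0.118], [[33, 45, 0], 0.118], [[33, 45, 0], 0.118], [[33, 45, 0], 0.118], [[33, 45, 0], 0.118]], "hand": 0.0}}

```text
time_s: 1.75
ee_pos: [456.6, -173.3, 231.7]
eef_rot: [[0.116, 0.993, 0.001], [0.993, -0.116, -0.001], [-0.0, 0.001, -1.0]]
force: [1.0, -1.1, 0.5]
opening: 42.7
```

Emit:
{"method": "jog_arm", "body": {"plan": [[[15, 45, 0], 0], [[15, 45, 0], 0], [[0, 0, 0], 0], [[0, 0, 0], 0]]}}

```text
time_s: 2.15
ee_pos: [485.9, -84.1, 231.4]
eef_rot: [[0.118, 0.993, 0.0], [0.993, -0.118, -0.0], [-0.0, 0.0, -1.0]]
force: [0.0, -0.9, -0.7]
opening: 42.7
```

```bash
python3 - <<'E'
from h import *
o=arm.get_obs();print(o['time_s'],o['ee_pos'],o['eef_rot'].round(3) if hasattr(o['eef_rot'],'round') else o['eef_rot'])
cm=arm.camera_model('wrist');print(cm)
save('wrist','wrist1.png')
Z=dict(index_mark=80,catch_top=111,grip=55,button_face=55,tube_mouth=55,cradle=0)
for k,z in Z.items():
    for r in arm.pinpoint('wrist',k)[:2]: print(k,r['uv'],round(r['conf'],2),atz('wrist',r['uv'],z,cm).round(1))
E
```

```text
2.15 [485.85032382 -84.09972964 231.41977809] [[ 0.118  0.993  0.   ]
 [ 0.993 -0.118 -0.   ]
 [-0.     0.    -1.   ]]
{'fovy': 58.863643288182416, 'cx': 279.751971502215, 'cy': 212.8171645689586, 'position': array([493.04876046, -20.00528803, 374.65998866]), 'rotation': array([[ 9.93008337e-01,  1.14077310e-01,  3.03448675e-02],
       [-1.18043343e-01,  9.58626292e-01,  2.59039381e-01],
       [ 4.61127894e-04, -2.60810275e-01,  9.65389967e-01]])}
index_mark [323.3, 192.6] 0.98 [520.7 -86.4  80. ]
catch_top [278.7, 201.2] 0.7 [485. -82. 111.]
catch_top [349.6, 16.4] 0.37 [544.7  33.7 111. ]
grip [319.3, 17.3] 0.81 [532.2  47.3  55. ]
grip [282.9, 198.7] 0.72 [487.3 -93.3  55. ]
button_face [349.9, 17.6] 0.73 [555.9  44.2  55. ]
tube_mouth [316.3, 98.3] 0.59 [524.3 -12.6  55. ]
cradle [315.3, 63.0] 0.77 [531.7  20.4   0. ]
```

View pics/wrist1.png

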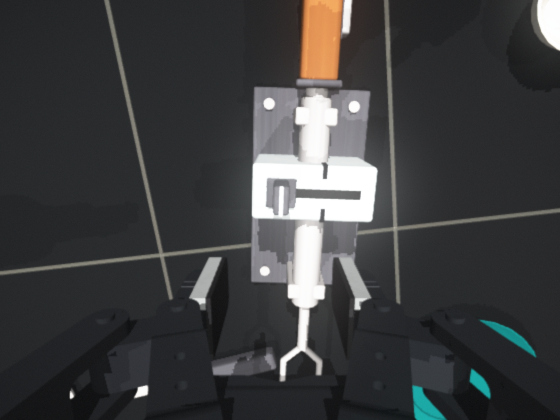

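The wrist view shows the fin at (281,197) at the left end of the slot, with its white line. The index lines are at (324,171) and (323,214), and the handle is at the top with the button on its right. Next I'll refine the cradle heading.

```bash
python3 - <<'E'
from h import *
im=cv2.imread('pics/wrist1.png')
cv2.imwrite('pics/crop1.png',cv2.resize(im[70:300,230:400],None,fx=3.4,fy=2.6,interpolation=cv2.INTER_CUBIC)[:598])
cm=arm.camera_model('wrist')
for a,b,z in (((254.5,89),(251,283),8),((269,104),(265,271),10),((368,92),(357,283),8),((324,171),(322.5,214),80)):
    A=atz('wrist',a,z,cm);B=atz('wrist',b,z,cm);d=A-B
    print(A.round(1),B.round(1),np.linalg.norm(d).round(1),np.degrees(np.arctan2(d[0],d[1])).round(2))
# block top hi-threshold
hsv=cv2.cvtColor(im,cv2.COLOR_BGR2HSV)
E
```

```text
[472.2   1.8   8. ] [ 440.7 -194.     8. ] 198.3 9.14
[483.9 -13.3  10. ] [ 457.7 -181.2   10. ] 169.9 8.9
[577.5 -13.9   8. ] [ 553.8 -208.     8. ] 195.5 6.97
[522.5 -71.1  80. ] [ 518.  -106.3   80. ] 35.5 7.25
```

View pics/crop1.png

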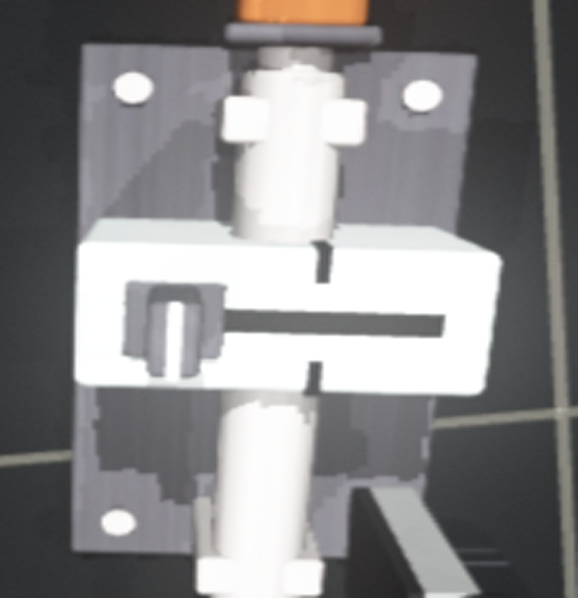

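Emit:
{"method": "jog_arm", "body": {"plan": [[[1, 2.3, -35], -0.02], [[0, 0, -35], 0], [[0, 0, -35], 0], [[0, 0, -28], 0], [[0, 0, -10], 0], [[0, 0, 0], 0]]}}

```text
time_s: 3.1
ee_pos: [485.7, -82.8, 87.3]
eef_rot: [[0.141, 0.99, -0.002], [0.99, -0.141, 0.001], [0.001, -0.002, -1.0]]
force: [-0.8, 0.4, 0.1]
opening: 42.6
```

```bash
python3 - <<'E'
from h import *
print(arm.get_obs()['force'])
save('wrist','wrist2.png')
E
```

```text
[-0.77153884  0.35389666  0.13412034]
```

View pics/wrist2.png

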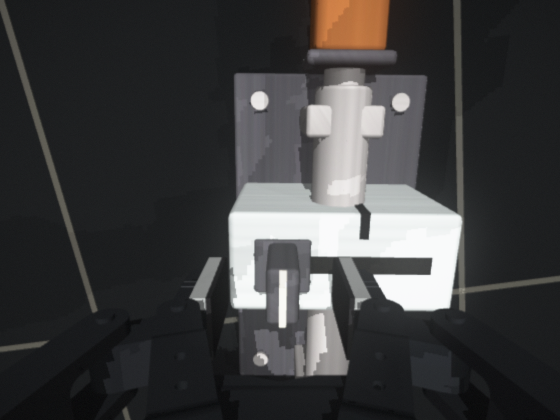

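The fin (283,285) stands between the pads and the block edges are parallel to the picture rows, so the heading is right. I'll close on it.

Emit:
{"method": "jog_arm", "body": {"plan": [[[0, 0, 0], 0], [[0, 0, 0], 0], [[0, 0, 0], 0], [[0, 0, 0], 0], [[0, 0, 0], 0]], "hand": -1}}

```text
time_s: 3.65
ee_pos: [487.6, -83.4, 90.1]
eef_rot: [[0.141, 0.99, 0.003], [0.99, -0.141, -0.001], [-0.001, 0.003, -1.0]]
force: [-0.1, 0.2, 7.7]
opening: 10.6
```

```bash
python3 - <<'E'
from h import *
o=arm.get_obs();print(o['force'],o['ee_pos'],o['opening'])
for n in ('top','wrist','scene'):
  cm=arm.camera_model(n);save(n,n+'3.png')
  for k,z in dict(index_mark=80,catch_top=111).items():
    for r in arm.pinpoint(n,k)[:1]: print(n,k,r['uv'],round(r['conf'],2),atz(n,r['uv'],z,cm).round(1))
E
```

```text
[-0.12330625  0.15474415  7.65313965] [487.6381427  -83.35834052  90.14311673] 10.630222811642005
top index_mark [233.3, 197.1] 0.54 [558.   43.9  80. ]
top catch_top [232.3, 199.8] 0.67 [549.  42. 111.]
wrist index_mark [358.8, 260.6] 0.92 [522.1 -87.1  80. ]
wrist catch_top [278.0, 294.3] 0.96 [486.8 -82.3 111. ]
scene index_mark [258.2, 208.9] 0.97 [516.1 -84.   80. ]
scene catch_top [267.3, 192.3] 0.63 [479.  -81.7 111. ]
```

View pics/wrist3.png

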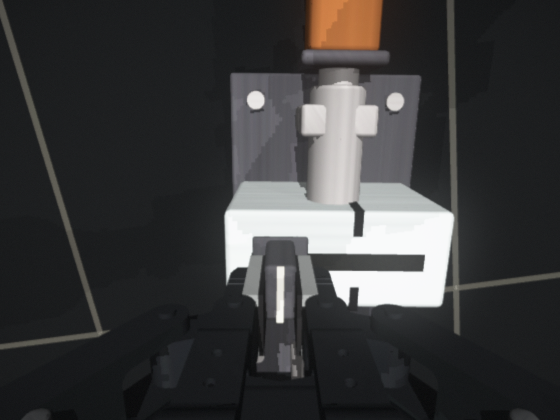

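Emit:
{"method": "jog_arm", "body": {"plan": [[[0, 0, 4], 0], [[5, -0.7, 0], 0], [[10, -1.4, 0], 0], [[10, -1.4, 0], 0], [[6, -0.8, 0], 0], [[3.6, -0.6, 0], 0], [[0, 0, 0], 0], [[0, 0, 0], 0]]}}

```text
time_s: 4.9
ee_pos: [520.0, -88.2, 90.4]
eef_rot: [[0.141, 0.99, -0.003], [0.99, -0.141, -0.001], [-0.001, -0.003, -1.0]]
force: [0.9, -6.0, -17.1]
opening: 10.5
```

```bash
python3 - <<'E'
from h import *
o=arm.get_obs();print(o['force'],o['ee_pos'],o['opening'])
for n in ('wrist','scene'):
  cm=arm.camera_model(n);save(n,n+'4.png')
  for k,z in dict(index_mark=80,catch_top=111).items():
    for r in arm.pinpoint(n,k)[:1]: print(n,k,r['uv'],round(r['conf'],2),atz(n,r['uv'],z,cm).round(1))
E
```

```text
[  0.92106387  -5.99868122 -17.05617888] [519.98068393 -88.23187266  90.36307746] 10.530808977904195
wrist index_mark [281.6, 257.5] 0.83 [520.8 -85.8  80. ]
wrist catch_top [280.3, 294.6] 0.89 [520.  -87.6 111. ]
scene index_mark [256.1, 208.7] 0.72 [518.6 -88.8  80. ]
scene catch_top [258.8, 198.2] 0.41 [509.9 -85.9 111. ]
```

View pics/wrist4.png

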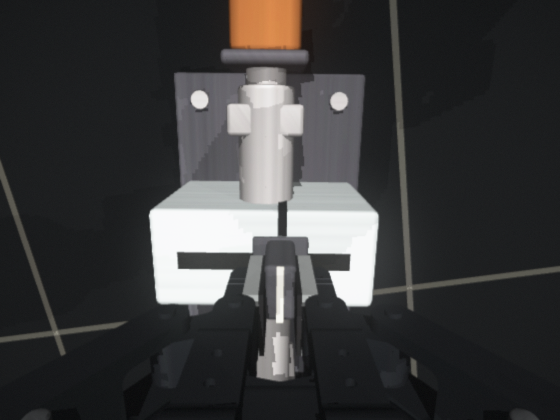

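The index line (282) and the fin's white line (280) agree to within about 1 mm. I'll release and lift.

Emit:
{"method": "jog_arm", "body": {"plan": [[[0, 0, 0], 0], [[0, 0, 0], 0], [[0, 0, 0], 0], [[0, 0, 25], 0], [[0, 0, 35], 0], [[0, 20, 0], 0], [[0, 0, 0], 0]], "hand": 0.0}}

```text
time_s: 5.9
ee_pos: [522.1, -66.7, 154.2]
eef_rot: [[0.139, 0.99, 0.003], [0.99, -0.139, -0.001], [-0.0, 0.003, -1.0]]
force: [0.7, 0.3, -0.2]
opening: 42.4
```

```bash
python3 - <<'E'
from h import *
o=arm.get_obs();print(o['force'],o['ee_pos'],o['opening'])
for n in ('wrist',):
  cm=arm.camera_model(n);save(n,n+'5.png')
  for k,z in dict(index_mark=80,catch_top=111,grip=55,button_face=55).items():
    for r in arm.pinpoint(n,k)[:1]: print(n,k,r['uv'],round(r['conf'],2),atz(n,r['uv'],z,cm).round(1))
E
```

```text
[ 0.66006525  0.3073311  -0.15433864] [522.1380178  -66.67570832 154.21224746] 42.412367305758046
wrist index_mark [282.8, 251.7] 0.69 [521.3 -86.1  80. ]
wrist catch_top [280.0, 276.2] 0.79 [519.1 -88.1 111. ]
wrist grip [268.9, 25.9] 0.6 [531.7  47.1  55. ]
wrist button_face [306.4, 20.7] 0.93 [554.1  46.8  55. ]
```

View pics/wrist5.png

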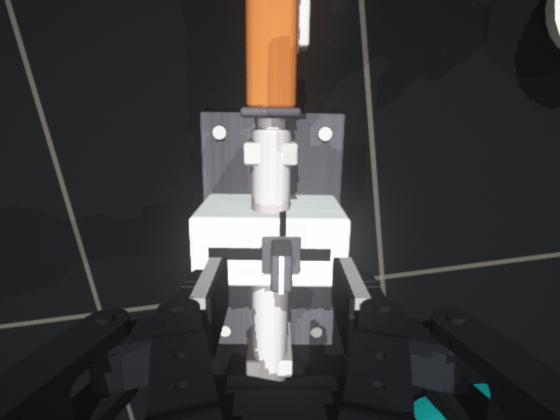

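The fin (281,270) is in line with the index line (283,222), within about 1–2 mm. Now to above the handle.

Emit:
{"method": "jog_arm", "body": {"plan": [[[3.5, 38, 0], 0], [[3.5, 38, 0], 0], [[3.4, 38.6, 0], 0], [[0, 0, -20], 0], [[0, 0, 0], 0]], "hand": 0.5}}

```text
time_s: 6.65
ee_pos: [530.1, 47.7, 129.7]
eef_rot: [[0.139, 0.99, -0.004], [0.99, -0.139, 0.0], [-0.0, -0.004, -1.0]]
force: [-1.0, 0.3, -0.1]
opening: 63.9
```

```bash
python3 - <<'E'
from h import *
o=arm.get_obs();print(o['force'],o['ee_pos'],o['opening'])
for n in ('wrist',):
  cm=arm.camera_model(n);save(n,n+'6.png')
  for k,z in dict(grip=55,button_face=55,tube_mouth=55).items():
    for r in arm.pinpoint(n,k)[:1]: print(n,k,r['uv'],round(r['conf'],2),atz(n,r['uv'],z,cm).round(1))
E
```

```text
[-1.04616229  0.254977   -0.09658002] [530.06899337  47.65820232 129.66669772] 63.94717679240783
wrist grip [284.9, 223.6] 0.98 [532.4  46.1  55. ]
wrist button_face [320.2, 221.9] 0.56 [553.9  44.2  55. ]
wrist tube_mouth [285.7, 310.0] 0.83 [525.  -12.3  55. ]
```

View pics/wrist6.png

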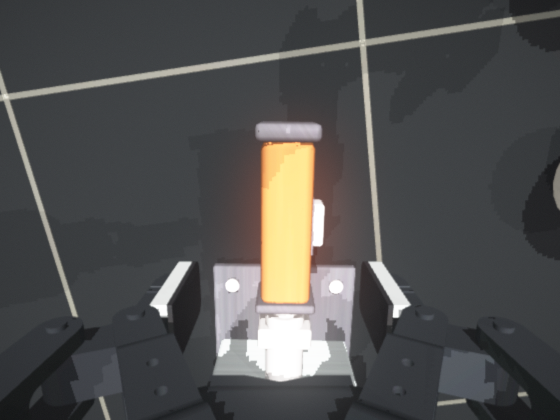

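The handle shows at (288,222) and the button at (319,222), inside the pad span. Descending.

Emit:
{"method": "jog_arm", "body": {"plan": [[[2.5, -0.7, -20], 0], [[0, 0, -30], 0], [[0, 0, -30], 0], [[0, 0, -14], 0], [[0, 0, 0], 0], [[0, 0, 0], 0]]}}

```text
time_s: 7.45
ee_pos: [534.8, 45.7, 39.6]
eef_rot: [[0.141, 0.99, 0.001], [0.99, -0.141, -0.0], [-0.0, 0.001, -1.0]]
force: [-0.2, -0.4, 0.8]
opening: 64.0
```

```bash
python3 - <<'E'
from h import *
o=arm.get_obs();print(o['force'],o['ee_pos'],o['opening'])
n='wrist'
cm=arm.camera_model(n);save(n,n+'7.png')
for k,z in dict(grip=55,button_face=55,tube_mouth=55).items():
    for r in arm.pinpoint(n,k)[:1]: print(n,k,r['uv'],round(r['conf'],2),atz(n,r['uv'],z,cm).round(1))
E
```

```text
[-0.17790624 -0.4042817   0.76183003] [534.79977946  45.7468454   39.64385028] 64.01664863539581
wrist grip [275.3, 290.5] 0.7 [532.8  45.6  55. ]
wrist button_face [333.2, 287.9] 0.94 [554.5  43.6  55. ]
```

View pics/wrist7.png

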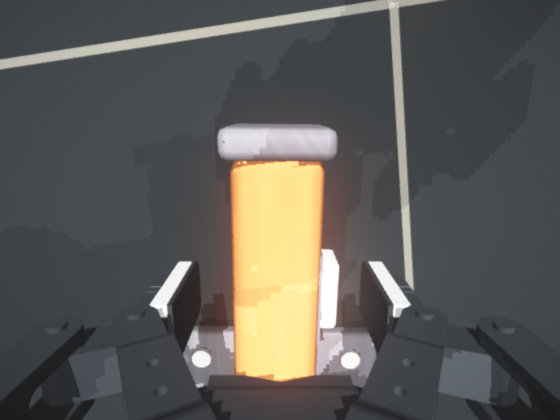

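The handle is centred at column 277, the pads at 281, and the button centre (328,289) is level with the pads. A small trim, then close.

Emit:
{"method": "jog_arm", "body": {"plan": [[[-1.2, 0, -3], 0], [[0, 0, 0], 0], [[0, 0, 0], 0], [[0, 0, 0], 0], [[0, 0, 0], 0], [[0, 0, 0], 0]], "hand": -1}}

```text
time_s: 8.25
ee_pos: [533.7, 46.1, 36.2]
eef_rot: [[0.141, 0.99, 0.002], [0.99, -0.141, -0.0], [0.0, 0.002, -1.0]]
force: [0.2, -0.5, 5.3]
opening: 29.9
```

```bash
python3 - <<'E'
from h import *
save('wrist','wrist8.png')
E
```

```text
(no output)
```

View pics/wrist8.png

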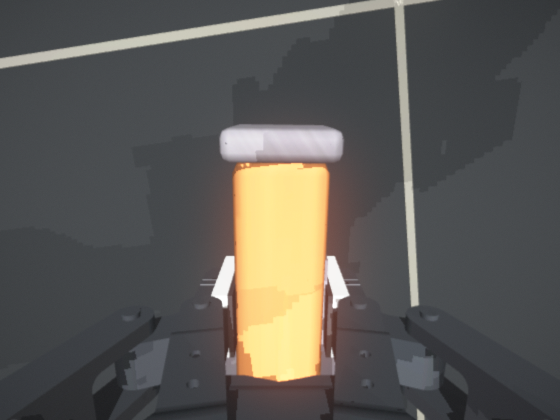

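The opening dropped to 29.9 mm (the gauge reads about 1.4 low), so the button is pressed. Pulling.

Emit:
{"method": "jog_arm", "body": {"plan": [[[0.7, 5, 0], 0], [[1.4, 10, 0], 0], [[1.7, 12, 0], 0], [[1.7, 12, 0], 0], [[1.7, 12, 0], 0], [[1.7, 12, 0], 0], [[1.7, 12, 0], 0], [[1.7, 12, 0], 0], [[1.4, 10, 0], 0], [[0, 0, 0], 0]]}}

```text
time_s: 9.3
ee_pos: [548.7, 143.8, 36.3]
eef_rot: [[0.14, 0.99, 0.004], [0.99, -0.14, -0.001], [-0.001, 0.004, -1.0]]
force: [7.6, -4.5, 2.4]
opening: 29.9
```

Emit:
{"method": "jog_arm", "body": {"plan": [[[1.8, 8, 0], 0], [[1.8, 8, 0], 0], [[1, 5, 0], 0], [[0, 0, 0], 0], [[0, 0, 0], 0]]}}

```text
time_s: 9.8
ee_pos: [551.8, 164.3, 36.2]
eef_rot: [[0.141, 0.99, 0.001], [0.99, -0.141, -0.001], [-0.001, 0.001, -1.0]]
force: [0.1, -5.5, 8.5]
opening: 29.7
```

```bash
python3 - <<'E'
from h import *
o=arm.get_obs();print(o['force'],o['ee_pos'],o['opening'])
for n in ('scene','top','wrist'):
  cm=arm.camera_model(n);save(n,n+'9.png')
  for k,z in dict(grip=55,index_mark=80,catch_top=111).items():
    for r in arm.pinpoint(n,k)[:1]: print(n,k,r['uv'],round(r['conf'],2),atz(n,r['uv'],z,cm).round(1))
im=cv2.imread('pics/scene9.png')[160:310,200:400]
cv2.imwrite('pics/crop9.png',cv2.resize(im,None,fx=4,fy=4,interpolation=cv2.INTER_CUBIC))
im=cv2.imread('pics/top9.png')[150:290,160:360]
cv2.imwrite('pics/crop9t.png',cv2.resize(im,None,fx=4,fy=4,interpolation=cv2.INTER_CUBIC))
E
```

```text
[ 0.08181666 -5.54583461  8.48146385] [551.82359902 164.25779805  36.18311189] 29.664059939988125
scene grip [339.1, 271.1] 0.76 [555.6 175.7  55. ]
scene index_mark [257.2, 210.0] 0.73 [520.9 -83.6  80. ]
scene catch_top [257.1, 201.6] 0.46 [522.6 -81.7 111. ]
top grip [181.7, 197.6] 0.69 [557.9 170.1  55. ]
top index_mark [289.2, 210.1] 0.73 [529.4 -85.6  80. ]
top catch_top [287.1, 212.1] 0.45 [522.9 -80.6 111. ]
wrist grip [277.4, 291.2] 0.6 [550.8 165.3  55. ]
```

View pics/crop9.png

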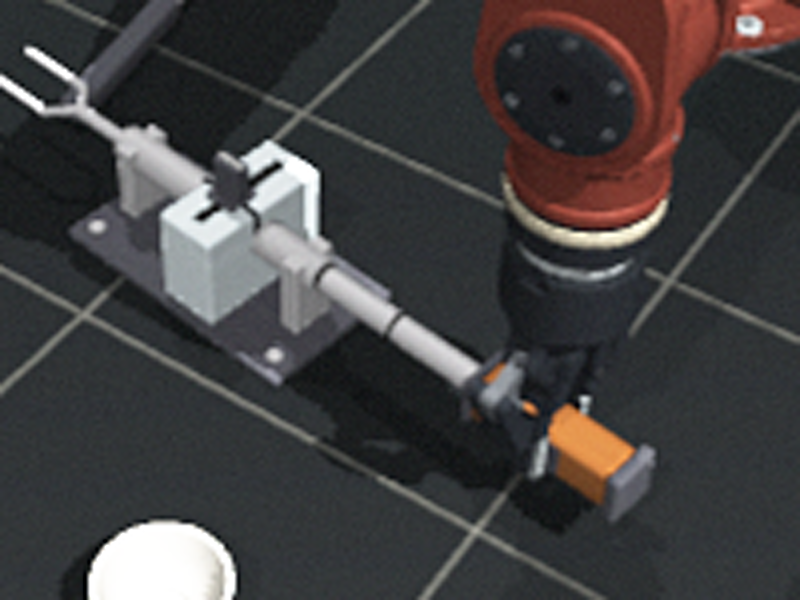

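View pics/crop9t.png

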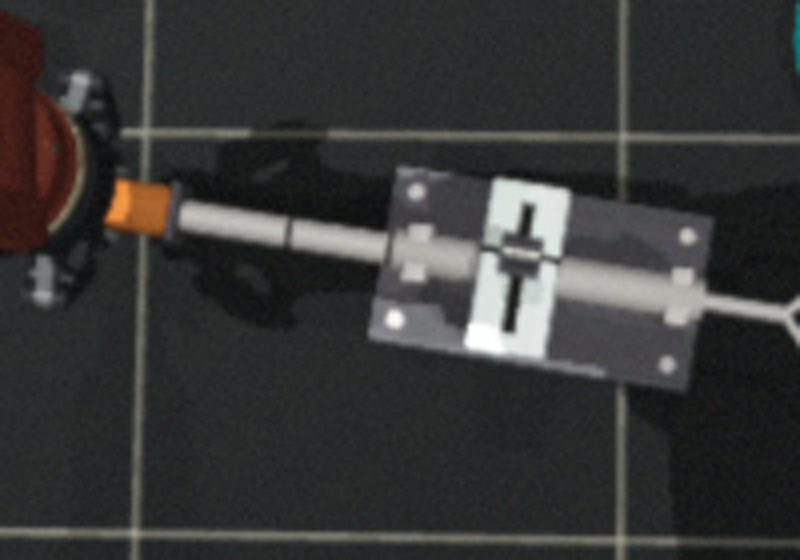

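The second ring is at the mouth: (322,272) in the scene crop and (388,247) in the top crop. The catch is in line with both index lines. I'll pull slightly against the hard end to confirm.

Emit:
{"method": "jog_arm", "body": {"plan": [[[0.2, 1.5, 0], 0], [[0.2, 1.5, 0], 0], [[0, 0, 0], 0], [[0, 0, 0], 0], [[0, 0, 0], 0]]}}

```text
time_s: 10.9
ee_pos: [551.9, 164.8, 36.2]
eef_rot: [[0.142, 0.99, 0.0], [0.99, -0.142, -0.006], [-0.005, 0.001, -1.0]]
force: [-3.3, -16.7, 11.3]
opening: 29.9
```

Emit:
{"method": "jog_arm", "body": {"plan": [[[0, 0, 0], 0], [[0, 0, 0], 0], [[0, 0, 0], 0]]}}

```text
time_s: 11.2
ee_pos: [551.9, 164.8, 36.2]
eef_rot: [[0.142, 0.99, 0.0], [0.99, -0.142, -0.005], [-0.005, 0.001, -1.0]]
force: [-3.3, -17.0, 11.2]
opening: 29.7
```

```bash
python3 - <<'E'
from h import *
o=arm.get_obs();print(o['force'],o['ee_pos'],o['opening'])
print(arm.hand_in())
E
```

```text
[ -3.25916708 -16.98366274  11.17407945] [551.91045642 164.82914771  36.16680029] 29.73387403726329
the job is handed in; nothing more can be done
None
```

I slid the catch about 34 mm to its index mark, pinched the handle so its button was pressed in, and pulled the handle about 120 mm to the second stop. I handed the job in at about 11 s, with the gripper still holding the handle fully out.

- **Handle:** it met a hard stop. The last 3 mm of commanded pull moved it only about 0.5 mm, and the pull force rose from 5.5 to 17 N. The second ring showed at the tube mouth, and the arm was still at 17 N before hand-in.
- **Button:** the opening settled at 29.7–29.9 mm, about 31 mm once corrected for the gauge reading roughly 1.4 mm low. That matches the button fully pressed.
- **Catch:** in the wrist view it stood 1–2 mm from the mark after release, and the final pictures still showed it in line with both index lines.
- **Disagreements:** the scene and top cameras put the handle 5–11 mm farther out than the wrist camera. In the top view the index mark and catch points were about 6.5 mm apart, though the picture itself showed them aligned. I relied on the wrist camera, the arm's own position and the force rise.
- **Bowls, plate and scraper:** the gripper's path kept away from them, but I did not measure their positions at the end.

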